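# Open the interlocked guard of a circuit trainer and hold it wide

### The job

Open the guard gate of the circuit trainer so that someone can reach the board: take the blue handle sleeve from its stand and push it fully home onto the spigot on the gate, then squeeze the red catch fully in against its grey post, and only after that the yellow one in the same way. Then swing the gate by the sleeve towards the robot, past its detent, to at least 70 degrees, and finish there still holding it wide against its spring by the sleeve alone, the sleeve still home and nothing let go; do not disturb the multimeter, screwdriver or jar.

Things in the scene. Friction and masses are not known exactly. Their poses are not given: they have to be found in the camera images.
- sleeve: Loose blue plastic tube, the gate's handle: 26 mm outside diameter, 16 mm bore right through, 85 mm long, about 60 g, upright. Origin: centre of its lower end; z up along the tube. It starts over a 12 mm thick, 15 mm tall peg on the black stand: lift it over 20 mm before moving sideways. It turns freely on the spigot.
- stand: Fixed black block 70 x 70 x 12 mm on the bench that carries the sleeve at the start. Origin: centre of its underside, on the bench.
- trainer: Fixed grey circuit-trainer box, green board inside, 240 wide (y) x 185 deep (x) x 120 mm high. Origin: on the bench under the middle of the shut gate; +x points from gate into the box (roughly away from the robot), +y along the shut gate to its hinge. A roof strip (x = 12 to 85 mm, top at z = 120 mm) carries both catches; lugs on the gate reach z = 134 mm.
- gate_hinge (a point): Fixed point on the gate's vertical hinge axis, 85 mm along the trainer's +y from its origin, at z = 120 mm.
- gate (a joint): Gate angle, rad: 0 shut, grows as its free end swings towards the robot (clockwise from above), stop at 1.45. Blue-framed clear panel 180 x 10 mm, z = 42 to 118 mm. A spring pulls it shut: 1.2 N at the sleeve when shut, 3.2 N at 1.3 rad. A ball detent adds about 4 N between 0.15 and 0.5 rad. Let go beyond it, the gate falls back and rests half open near 0.7.
- spigot (a point): Centre of the shoulder at the foot of the upright steel spigot, on the gate and moving with it, z = 95 mm. Spigot 13 mm in diameter, 40 mm tall, chamfered tip; 45 mm out from the gate's middle plane, 140 mm along the gate from the hinge. The sleeve is home when its lower end rests on this shoulder (its top then at z = 180 mm).
- red_grip (a point): Middle of the red catch, halfway between button and post, z = 146 mm. Both are upright plates 24 (trainer x) x 10 mm (y), z = 124 to 160: grey post at +21, red button at -21 mm along trainer y (52 mm over both latched, 40 squeezed). Straddle both from above, jaws closing along trainer y. A bar runs from the button 57 mm to -x, top z = 142. Red and yellow may swap places, 110 mm apart.
- yellow_grip (a point): The same point of the yellow catch, which is identical but with a yellow button (grey post on the +y side again).
- red_post: The red catch's fixed grey post, 24 x 10 x 36 mm, against which the red button is squeezed. Its origin lies on the roof strip below red_grip, not on the post.
- yellow_post: The yellow catch's fixed grey post, likewise; origin on the roof strip below yellow_grip.
- red_catch (a joint): Travel of the red catch, m: 0 latched (may start up to 0.002), 0.012 fully in; in from 0.0095. The red button slides towards its grey post (trainer +y) against about 6 N of friction and stays where left, no spring. To be squeezed first. Latched, its hook blocks a lug on the gate's top edge.
- yellow_catch (a joint): Travel of the yellow catch, m: 0 latched (may start up to 0.002), 0.012 fully in; in from 0.0095. The yellow button slides towards its grey post (trainer +y) against about 6 N of friction and stays where left, no spring. To be squeezed second. Latched, its hook blocks a lug on the gate's top edge.
- multimeter: Bystander: orange handheld meter lying flat, 170 x 85 x 40 mm, origin at the centre of its underside.
- screwdriver: Bystander: screwdriver with green handle, 170 mm long, lying on the bench between robot and trainer, origin under its middle.
- jar: Bystander: small pale jar with a white lid, 56 mm in diameter, 70 mm tall, origin at the centre of its underside.
Mind the look-alikes: they are no part of the job. Leave any turquoise or white look-alike of the sleeve alone.

How it is judged:
On the way, in this order (a step that is already met when the one before it is completed fails the run):
1. the sleeve is home on the spigot (z of sleeve in the frame of spigot below 0.004 m and horizontal distance between sleeve and spigot below 0.004 m and angle between sleeve's own z axis and vertical below 0.15 rad), for 0.2 s.
2. the red catch is squeezed in against its post, the yellow one still out (value of joint red_catch above 0.0095 m and contact force between the fingers and red_post above 0.5 N and value of joint yellow_catch below 0.005 m), for 0.1 s.
3. the yellow catch is squeezed in against its post (value of joint yellow_catch above 0.0095 m and contact force between the fingers and yellow_post above 0.5 N), for 0.1 s.
4. the gate is past its detent, swung by the gripped sleeve (value of joint gate above 0.65 rad and contact force between the fingers and sleeve above 0.5 N), for 0.05 s.
At the end, for the whole second after the job is handed in: Gate still, beyond 1.2 rad (69 deg), held only by the sleeve: fingers on sleeve over 0.5 N, sleeve on trainer over 1 N, robot not touching the trainer itself. Sleeve within 8 mm of the shoulder in height, 7 mm sideways, 0.2 rad of upright. Both catches in over 9 mm (value of joint gate above 1.2 rad and velocity of joint gate between -0.1 and 0.1 rad/s and z of sleeve in the frame of spigot below 0.008 m and horizontal distance between sleeve and spigot below 0.007 m and angle between sleeve's own z axis and vertical below 0.2 rad and contact force between the fingers and sleeve above 0.5 N and contact force between sleeve and trainer above 1 N and contact force between each of the fingers, the arm and trainer below 0.5 N and value of joint each of red_catch, yellow_catch above 0.009 m); the arm keeps its last pose, push and grip.
It fails at once if the yellow catch was squeezed before the red one was in (value of joint yellow_catch above 0.006 m and value of joint red_catch below 0.009 m).
It fails at once if the multimeter was disturbed (moved over 30 mm) (distance of multimeter from where it was at the start of the episode above 0.03 m).
It fails at once if the screwdriver was disturbed (moved over 30 mm) (distance of screwdriver from where it was at the start of the episode above 0.03 m).
It fails at once if the jar was disturbed (moved over 30 mm) (distance of jar from where it was at the start of the episode above 0.03 m).
It also fails if it takes over 66 s, if anything falls off the work surface, if the arm or the gripper's body presses on something with over 40 N, if the wrist force passes 120 N, or if a joint passes its speed limit or range.

### The arm

A 7-joint arm with a two-finger parallel gripper is mounted at the origin on the work surface. World frame = base frame: x ahead of the robot, y to its left, z up, the work surface at z = 0. Lengths are in m, angles in rad, forces in N, time in s.
With the tool pointing down it reaches from about 0.425 to 0.875 m from the base axis. Payload 4.7 kg.
Tool frame: the origin (TCP) lies at the very end of the fingers, on their centre line; the grasp point (between the pads) lies 19 mm behind it; x points along the fingers, z is the direction in which the jaws open and shut, and the axes are right-handed (so a half turn about x gives the same grasp; the last joint's range is limited). The gripper opens to 87 mm and grips with 3 to 60 N. Pads are 19 mm wide; open, the fingers measure 117 mm over their backs; the gripper's body (75 mm by 190 mm) begins 51 mm behind the grasp point.
Start: joints at [1.12, 0.321, -0.07, 1.45, 0.023, 1.371, -0.057], TCP at [0.291, -0.581, 0.223] pointing down, gripper open.
Joint ranges: [-2.86, 2.86], [-0.3, 2.09], [-1.38, 1.24], [0.06, 2.45], [-1.56, 4.7], [0.09, 2.05], [-2.69, 2.69]. Speed limits (rad/s): [2.57, 2.57, 3.14, 3.14, 3.14, 3.14, 3.14].

### API

Orientations are given as a rotation vector (axis times angle).
In Python, from bench import telemetry, viewer, workorder gives the robot as it stands.
- The arm moves only by the shell command python3 -m creep 'ROWS' [FORCE]. ROWS is JSON, a list of rows, each an object of numbers: "fingers": the opening, from 0 (shut) to 1 (fully open); "x", "y", "z": the shift along the tool's x, y, z in units of 40 mm (1.0 is 40 mm); "twist": the turn about the tool's x in units of 5 degrees (1.0 is 5 degrees). In form: [{"fingers": .., "x": .., "y": .., "z": .., "twist": ..}, ...]. A call has 1 to 20 rows; each row is the pose to reach, as a shift and turn from the pose commanded when the call began, along the tool's axes at that moment; what a row does not reach only later rows make up. A row lasts 1/12 s, in which the tool goes at most 41.7 mm and 7.16 degrees, less where a joint would pass 70% of its speed; a pose out of reach is approached as far as the arm can. A call with a gripper value outside its range is refused whole. The fingers move at their own pace and stop on an object; FORCE is the grip in N (left out, the last holds). Time passes only in rows, so rows that repeat a pose let the fingers close. It gives the time, the measured TCP pose, the force and the opening at its end, in the units of the state.
- telemetry.get_state(): the state, without advancing time (a new reading comes with each control period).
- viewer.get_image(name): name is "scene" or "top" or "wrist"; returns a dict with "pixels" (384x512x3 uint8, red, green, blue), "z_map" (384x512 float32, m along the optical axis (not along the pixel's ray), 0 where there is no reading), "K" (3x3 intrinsics, pixels), "xyz" and "attitude" of the camera in the world. Camera axes: x right, y up, looking along -z (the intrinsics and any distortion apply to the point x, -y, -z); pixel columns grow to the right and rows downward; lengths in m; the calibration is good to about 2 mm. A picture is of the moment at which its call begins.
- workorder.close_job(): hands the job in, once; it reports no verdict.
The state is a dict: "time": time; "joint_positions": joint angles; "qd": joint speeds; "joint_torque": joint torques, N m; "position": TCP position; "tool_rot": TCP orientation; "ft_force": force on the tool from outside, world axes, zero at the start; "torque": the same for the moment, N m; "grip_width": opening from 0.0 (shut) to 1.0 (fully open).
Only numpy, scipy, OpenCV 4.12 (cv2) and the standard library are available. Lean on these libraries where they do the work, as an engineer would, in place of code of your own. Each camera call takes 0.05 s, during which the arm holds its last target.

## Working session

There is one attempt and no reset: what is moved stays moved. The work goes in short steps, Python scripts to look and compute and a shell command to move; the robot and the scene stay as the last step left them, time stands still between calls to the robot, and variables do not carry over. Pictures are saved under pics/ and viewed, and the job is handed in when it is done.

```bash
ls; mkdir -p pics
cat > h.py <<'E'
import numpy as np, cv2
from scipy.spatial.transform import Rotation as R
from bench import telemetry, viewer
def save(name,fn):
    im=viewer.get_image(name); np.savez('pics/'+fn+'.npz',**{k:np.array(v) for k,v in im.items()})
    cv2.imwrite('pics/'+fn+'.png',cv2.cvtColor(im['pixels'],cv2.COLOR_RGB2BGR)); return im
def att(a):
    a=np.array(a,float)
    if a.shape==(3,3): return a
    return R.from_rotvec(a).as_matrix() if a.size==3 else R.from_quat(a).as_matrix()
def cloud(im):
    K=im['K'];z=im['z_map'];h,w=z.shape
    v,u=np.mgrid[:h,:w]
    p=np.stack([(u-K[0,2])/K[0,0]*z,-(v-K[1,2])/K[1,1]*z,-z],-1)
    P=p@att(im['attitude']).T+np.array(im['xyz']); P[z==0]=np.nan; return P
def load(fn): 
    d=np.load('pics/'+fn+'.npz'); return {k:d[k] for k in d}
E
python3 - <<'E'
from h import *
s=telemetry.get_state(); print(s)
for n in ['scene','top','wrist']:
    im=save(n,n+'0'); print(n,im['K'],im['xyz'],im['attitude'],[k for k in im])
E
```

```text
pics
{'time': 0.0, 'joint_positions': array([ 1.12009173,  0.32181875, -0.07008543,  1.45170221,  0.02264029,
        1.37081203, -0.05689471]), 'qd': array([ 0.0005467 ,  0.00020319,  0.00068078,  0.00054362,  0.00047396,
        0.00120586, -0.00165608]), 'joint_torque': array([ 7.56492573e-04, -4.91282737e+01, -4.03596517e-01, -3.12526882e+01,
       -6.42141444e-02,  4.38247737e-02,  1.70065991e-04]), 'position': array([ 0.29104672, -0.5805585 ,  0.22145065]), 'tool_rot': array([ 0.86130978,  1.39572183, -0.85982821]), 'ft_force': array([-0.42321831, -0.31627208,  0.38077955]), 'torque': array([-0.03131471, -0.01765445, -0.05282522]), 'grip_width': 1.0031066872290677}
scene [[348.45366431   0.         254.54466842]
 [  0.         348.45366431 187.92739653]
 [  0.           0.           1.        ]] [ 1.21922078 -0.44271204  0.80717995] [0.77350165 0.45521007 0.95777752] ['pixels', 'z_map', 'K', 'xyz', 'attitude']
top [[457.11156897   0.         255.57252962]
 [  0.         457.11156897 191.66215896]
 [  0.           0.           1.        ]] [ 0.40319896 -0.01255169  1.6114593 ] [ 0.06084766 -0.07627563 -1.59013593] ['pixels', 'z_map', 'K', 'xyz', 'attitude']
wrist [[271.19858326   0.         255.15009432]
 [  0.         271.19858326 193.62552649]
 [  0.           0.           1.        ]] [ 0.35775688 -0.54751271  0.38333662] [-0.24721593  0.15454722 -1.09732411] ['pixels', 'z_map', 'K', 'xyz', 'attitude']
```

View pics/scene0.png

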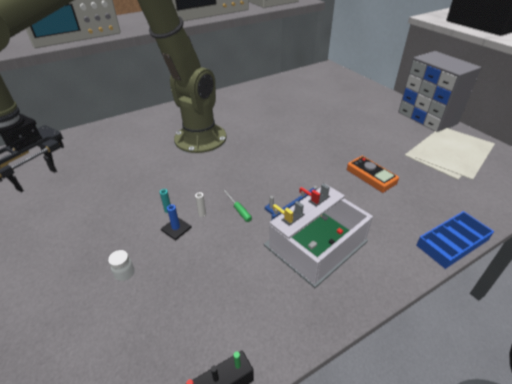

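View pics/top0.png

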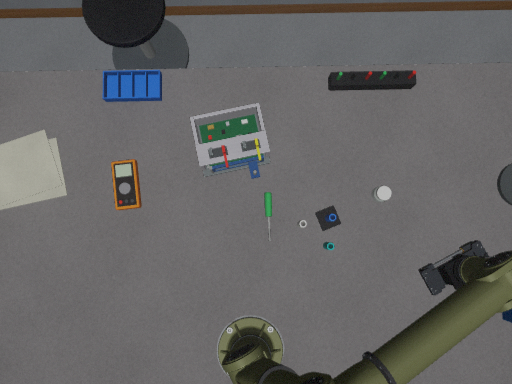

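View pics/wrist0.png

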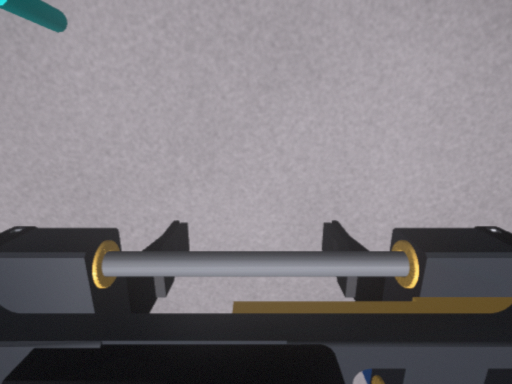

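Candidates for the sleeve in the top view: blue (333,217) on the black stand, turquoise (329,245), and white (303,224). The blue one on the stand fits the description. I'll confirm it in a crop and start measuring.

Run:
```python
from h import *
a=load('top0');b=load('scene0')
f=lambda im,y0,y1,x0,x1,w,h:cv2.resize(cv2.cvtColor(im['pixels'],cv2.COLOR_RGB2BGR)[y0:y1,x0:x1],(w,h),interpolation=cv2.INTER_CUBIC)
cv2.imwrite('pics/c1.png',np.vstack([np.hstack([f(a,195,265,285,355,290,290),f(a,95,185,180,280,322,290)]),np.hstack([f(b,180,250,140,210,290,290),f(b,175,265,260,360,322,290)])]))
P=cloud(a);hsv=cv2.cvtColor(a['pixels'],cv2.COLOR_RGB2HSV)
print('bench z',np.nanmedian(P[200:300,100:200,2]))
m=(hsv[...,0]>104)&(hsv[...,0]<125)&(hsv[...,1]>150)
for (v,u) in [(x,y) for x,y in np.argwhere(m) if 205<x<230 and 320<y<345]: print(u,v,P[v,u].round(4),a['pixels'][v,u])
```

```text
bench z -0.0008283969445301853
330 214 [ 0.4559 -0.274   0.097 ] [ 35  80 151]
331 214 [ 0.4559 -0.2775  0.0961] [ 55 108 176]
332 214 [ 0.4557 -0.2804  0.0985] [ 57 110 178]
333 214 [ 0.4557 -0.2838  0.0982] [ 60 115 176]
334 214 [ 0.4558 -0.2879  0.0936] [ 45  96 170]
329 215 [ 0.4527 -0.2706  0.0968] [ 37  76 145]
330 215 [ 0.4525 -0.2736  0.0991] [ 45  94 165]
331 215 [ 0.4537 -0.2836  0.0607] [ 44  76 131]
332 215 [ 0.4534 -0.2858  0.0671] [ 38  74 125]
333 215 [ 0.4529 -0.2868  0.0806] [ 37  67 115]
334 215 [ 0.4525 -0.2879  0.0929] [ 53  98 159]
335 215 [ 0.452  -0.2893  0.1037] [ 49 101 176]
329 216 [ 0.4494 -0.2708  0.095 ] [ 52 105 178]
330 216 [ 0.4517 -0.2876  0.0171] [ 38  74 136]
331 216 [ 0.4511 -0.2879  0.0351] [31 53 97]
332 216 [ 0.4505 -0.2883  0.0526] [33 51 94]
333 216 [ 0.4499 -0.2886  0.0701] [26 51 90]
334 216 [ 0.4492 -0.288   0.0919] [ 36  60 100]
335 216 [ 0.4489 -0.2901  0.0986] [ 57 114 181]
329 217 [ 0.4461 -0.2705  0.0961] [ 54 109 182]
330 217 [ 0.4479 -0.2856  0.0278] [ 42  70 119]
331 217 [ 0.4479 -0.2894  0.0259] [33 49 84]
332 217 [ 0.4473 -0.2891 
[... 681 characters left out ...]
0.4391 -0.283   0.0991] [ 40  65 115]
334 219 [ 0.4391 -0.2865  0.0983] [ 48 100 173]
335 219 [ 0.439  -0.2899  0.0978] [ 51  86 141]
326 220 [ 0.438  -0.2722  0.023 ] [31 53 95]
327 220 [ 0.4374 -0.2721  0.0445] [ 37  57 100]
328 220 [ 0.437  -0.2732  0.0582] [ 38  61 101]
329 220 [ 0.4365 -0.2728  0.0806] [ 35  61 109]
330 220 [ 0.4362 -0.2743  0.0912] [ 45  84 137]
331 220 [ 0.4361 -0.2777  0.091 ] [ 60 116 179]
332 220 [ 0.4359 -0.2794  0.1004] [ 59 113 176]
333 220 [ 0.4358 -0.2824  0.1017] [ 61 117 179]
334 220 [ 0.4358 -0.2867  0.0964] [ 50  85 140]
328 221 [ 0.4343 -0.2785  0.026 ] [35 53 88]
331 221 [ 0.4344 -0.2916  0.0104] [ 44  70 108]
332 221 [ 0.4343 -0.2947  0.0128] [40 65 99]
```

View pics/c1.png

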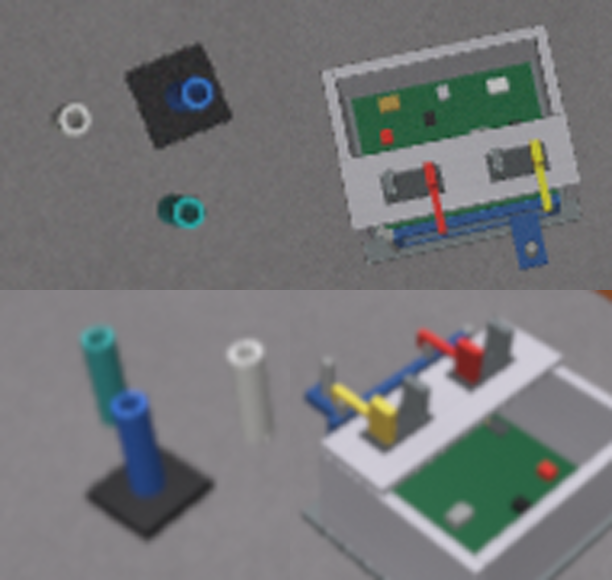

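The crop confirms it: the blue tube at top (332,217) stands on the black block, and the others are turquoise and white. Red is the catch nearer the hinge and yellow is nearer the spigot. Next I'll measure the trainer, posts and spigot.

Run:
```python
from h import *
a=load('top0');b=load('scene0')
for n,im in (('top',a),('scene',b)):
    P=cloud(im);hsv=cv2.cvtColor(im['pixels'],cv2.COLOR_RGB2HSV).astype(int)
    X,Y,Z=P[...,0],P[...,1],P[...,2]
    near=(X>.45)&(X<.95)&(Y>-.15)&(Y<.25)
    print(n)
    box=near&(Z>.11)&(Z<.127)&(hsv[...,1]<60)
    q=P[box][:,:2]*1000
    r=cv2.minAreaRect(q.astype(np.float32)); print('box top',len(q),r)
    for nm,lo,hi in (('red',None,None),('yellow',20,35)):
        H=hsv[...,0]; mm=near&(hsv[...,1]>150)&(hsv[...,2]>90)&((H<8)|(H>172) if lo is None else (H>lo)&(H<hi))
        t=mm&(Z>.152); bar=mm&(Z>.125)&(Z<.148)
        print(nm,'button top',t.sum(),P[t].mean(0).round(4) if t.any() else 0,'bar',bar.sum(),P[bar].mean(0).round(4) if bar.any() else 0, np.argwhere(t).mean(0))
    t=near&(Z>.15)&(Z<.17)&(hsv[...,1]<70)
    k,l,st,c=cv2.connectedComponentsWithStats(t.astype(np.uint8))
    for i in range(1,k): print('post?',st[i],P[l==i].mean(0).round(4))
    t=near&(Z>.122)&(Z<.143)&(hsv[...,1]<90)
    k,l,st,c=cv2.connectedComponentsWithStats(t.astype(np.uint8))
    for i in range(1,k): print('spig?',st[i],P[l==i].mean(0).round(4))
s=telemetry.get_state(); print(R.from_rotvec(s['tool_rot']).as_matrix().round(4))
```

```text
top
box top 1445 ((698.1517944335938, 48.48420715332031), (234.21734619140625, 238.00436401367188), 10.569389343261719)
red button top 19 [0.6693 0.0731 0.1584] bar 28 [0.6396 0.0679 0.14  ] [149.10526316 223.21052632]
yellow button top 18 [ 0.69   -0.0328  0.1587] bar 30 [ 0.6603 -0.0393  0.1415] [142.11111111 256.        ]
post? [242 141   5   8  24] [0.6832 0.007  0.158 ]
post? [209 148   4   8  23] [0.6628 0.1142 0.1584]
spig? [257 132   2   2   2] [ 0.7284 -0.0389  0.1264]
spig? [260 133   1   1   1] [ 0.7274 -0.0472  0.1225]
spig? [243 135   1   1   1] [0.7217 0.0091 0.1227]
spig? [252 134   4   5  10] [ 0.717  -0.0245  0.1243]
spig? [231 137   1   1   1] [0.7157 0.0488 0.1231]
spig? [237 136   1   1   1] [0.7187 0.029  0.1228]
spig? [239 137   1   1   1] [0.7145 0.0224 0.1262]
spig? [245 136   1   1   1] [0.7179 0.0026 0.1241]
spig? [259 136   1   1   1] [ 0.7169 -0.0436  0.1247]
spig? [265 136   1   1   1] [ 0.7171 -0.0635  0.1221]
spig? [226 139   3   3   5] [0.7061 0.0614 0.1251]
spig? [235 138   1   1   1] [0.7112 0.0356 0.1272]
spig? [240 139   1   1   1] [0.7081 0.0192 0
[... 6501 characters left out ...]
ig? [277 226   1   1   1] [ 0.6961 -0.0714  0.1224]
spig? [281 227   1   1   1] [ 0.7055 -0.0649  0.1234]
spig? [293 227   1   1   1] [ 0.722  -0.0376  0.123 ]
spig? [295 226   1   2   2] [ 0.7228 -0.0316  0.1223]
spig? [283 228   1   1   1] [ 0.7103 -0.0617  0.1221]
spig? [285 228   1   1   1] [ 0.7132 -0.0573  0.1223]
spig? [287 229   1   2   2] [ 0.7209 -0.0562  0.1229]
spig? [289 230   2   1   2] [ 0.7255 -0.0514  0.1225]
spig? [293 231   1   1   1] [ 0.7336 -0.0459  0.123 ]
spig? [295 230   1   1   1] [ 0.7337 -0.0396  0.1233]
spig? [285 232   3   2   3] [ 0.7285 -0.0647  0.1227]
[[-8.000e-04  8.939e-01  4.483e-01]
 [ 1.300e-03  4.483e-01 -8.939e-01]
 [-1.000e+00 -1.000e-04 -1.500e-03]]
```

```bash
python3 -m creep '[{"fingers":0.7,"x":0,"y":0.8,"z":-0.6,"twist":0.5},{"fingers":0.7,"x":0,"y":1.6,"z":-1.2,"twist":1},{"fingers":0.7,"x":0,"y":2.4,"z":-1.8,"twist":1.5},{"fingers":0.7,"x":0,"y":3.2,"z":-2.4,"twist":2},{"fingers":0.7,"x":0,"y":4,"z":-3,"twist":2.5},{"fingers":0.7,"x":0,"y":4.8,"z":-3.6,"twist":3},{"fingers":0.7,"x":0,"y":5.6,"z":-4.2,"twist":3.1},{"fingers":0.7,"x":0,"y":6.3,"z":-4.7,"twist":3.1},{"fingers":0.7,"x":0,"y":6.84,"z":-4.96,"twist":3.1},{"fingers":0.7,"x":0,"y":6.84,"z":-4.96,"twist":3.1},{"fingers":0.7,"x":0,"y":6.84,"z":-4.96,"twist":3.1},{"fingers":0.7,"x":0,"y":6.84,"z":-4.96,"twist":3.1}]' 20
python3 - <<'E'
from h import *
im=save('wrist','w1');print(im['xyz'],att(im['attitude']).round(3))
s=telemetry.get_state();print(s['position'],R.from_rotvec(s['tool_rot']).as_matrix().round(4))
E
```

```text
time: 1.15
position: [0.4464, -0.2819, 0.2223]
tool_rot: [1.065, 1.295, -1.066]
ft_force: [-0.3, -0.5, -0.9]
grip_width: 0.7
[ 0.51953956 -0.26753282  0.38402886] [[ 0.193  0.944  0.269]
 [-0.981  0.186  0.054]
 [ 0.001 -0.274  0.962]]
[ 0.44604863 -0.2824028   0.22229251] [[-8.000e-04  9.816e-01  1.910e-01]
 [-4.000e-04  1.910e-01 -9.816e-01]
 [-1.000e+00 -9.000e-04  2.000e-04]]
```

View pics/w1.png

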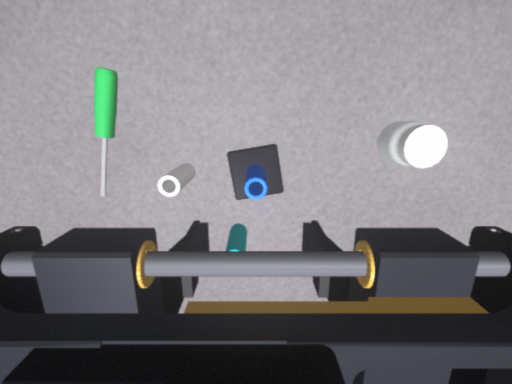

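The wrist view shows the blue ring at (256,188) on the stand, the white tube at (169,186), the turquoise tube at (237,240) and the jar at (425,146). I'll cast the ring onto z=0.097.

```bash
cat >> h.py <<'E'
def ray(im,u,v,z):
    K=im['K'];d=att(im['attitude'])@np.array([(u-K[0,2])/K[0,0],-(v-K[1,2])/K[1,1],-1]);o=np.array(im['xyz'])
    return o+d*(z-o[2])/d[2]
def proj(im,p):
    q=att(im['attitude']).T@(np.array(p)-im['xyz']);K=im['K'];return K[0,0]*q[0]/-q[2]+K[0,2],-K[1,1]*q[1]/-q[2]+K[1,2]
def tool(d,s=None):
    s=s or telemetry.get_state();return R.from_rotvec(s['tool_rot']).as_matrix().T@np.array(d)/0.04
E
python3 - <<'E'
from h import *
for fn,box in (('w1',(160,205,235,280)),('top0',(208,225,325,340)),('scene0',(200,235,160,185))):
    im=load(fn);h=cv2.cvtColor(im['pixels'],cv2.COLOR_RGB2HSV);P=cloud(im)
    y0,y1,x0,x1=box
    m=((h[...,0]>102)&(h[...,0]<125)&(h[...,1]>130)&(h[...,2]>125)).astype(np.uint8)
    mm=np.zeros_like(m);mm[y0:y1,x0:x1]=m[y0:y1,x0:x1]
    c=max(cv2.findContours(mm,0,1)[0],key=cv2.contourArea)
    e=cv2.minEnclosingCircle(c);br=cv2.boundingRect(c)
    print(fn,e,br,ray(im,*e[0],0.097), np.nanmedian(P[mm>0],0))
E
```

```text
w1 ((255.5500030517578, 182.0), 16.367826461791992) (244, 166, 24, 33) [ 0.45223673 -0.28139069  0.097     ] [ 0.44665028 -0.28281623  0.08731508]
top0 ((332.0, 217.0), 3.6056511402130127) (329, 214, 7, 7) [ 0.44584708 -0.28031489  0.097     ] [ 0.44587527 -0.27988371  0.09659981]
scene0 ((170.5, 208.0), 4.031229019165039) (167, 204, 8, 8) [ 0.45184472 -0.2840371   0.097     ] [ 0.44801423 -0.28329267  0.09445849]
```

Run:
```python
from h import *
im=load('w1')
p=ray(im,255.6,187.3,0.097);print(p)
s=telemetry.get_state();print(tool(p-s['position']), tool([0,0,0.067-s['position'][2]]))
```

```text
[ 0.4464074  -0.28259788  0.097     ]
[3.13230642 0.01054169 0.00576081] [ 3.88231130e+00  3.30809772e-03 -9.16266573e-04]
```

```bash
python3 -m creep '[{"fingers":0.7,"x":0.8,"y":0.0,"z":0,"twist":0},{"fingers":0.7,"x":1.6,"y":0.0,"z":0,"twist":0},{"fingers":0.7,"x":2.4,"y":0,"z":0,"twist":0},{"fingers":0.7,"x":3.0,"y":0,"z":0,"twist":0},{"fingers":0.7,"x":3.5,"y":0,"z":0,"twist":0},{"fingers":0.7,"x":3.85,"y":0,"z":0,"twist":0},{"fingers":0.7,"x":3.85,"y":0,"z":0,"twist":0},{"fingers":0.7,"x":3.85,"y":0,"z":0,"twist":0},{"fingers":0.2,"x":3.85,"y":0,"z":0,"twist":0},{"fingers":0.2,"x":3.85,"y":0,"z":0,"twist":0},{"fingers":0.2,"x":3.85,"y":0,"z":0,"twist":0},{"fingers":0.2,"x":3.85,"y":0,"z":0,"twist":0},{"fingers":0.2,"x":3.85,"y":0,"z":0,"twist":0}]' 25
```

```text
time: 2.28
position: [0.4473, -0.2813, 0.0692]
tool_rot: [1.065, 1.294, -1.065]
ft_force: [-1.0, 0.3, -0.0]
grip_width: 0.407
```

```bash
python3 -m creep '[{"fingers":0.1},{"fingers":0.1},{"fingers":0.1},{"fingers":0.1},{"fingers":0.1},{"fingers":0.1},{"fingers":0.1}]' 25
```

```text
$[0]: bad value
```

```bash
python3 -m creep '[{"fingers":0.1,"x":0,"y":0,"z":0,"twist":0},{"fingers":0.1,"x":0,"y":0,"z":0,"twist":0},{"fingers":0.1,"x":0,"y":0,"z":0,"twist":0},{"fingers":0.1,"x":0,"y":0,"z":0,"twist":0},{"fingers":0.1,"x":0,"y":0,"z":0,"twist":0},{"fingers":0.1,"x":0,"y":0,"z":0,"twist":0}]' 25
```

```text
time: 2.78
position: [0.4471, -0.2812, 0.0688]
tool_rot: [1.065, 1.294, -1.065]
ft_force: [0.5, 0.6, 1.7]
grip_width: 0.29
```

```bash
python3 -m creep '[{"fingers":0.1,"x":-0.7,"y":0,"z":0,"twist":0},{"fingers":0.1,"x":-1.4,"y":0,"z":0,"twist":0},{"fingers":0.1,"x":-2.1,"y":0,"z":0,"twist":0},{"fingers":0.1,"x":-2.8,"y":0,"z":0,"twist":0},{"fingers":0.1,"x":-3.5,"y":0.3,"z":-0.6,"twist":0},{"fingers":0.1,"x":-3.6,"y":0.7,"z":-1.3,"twist":0},{"fingers":0.1,"x":-3.6,"y":1.1,"z":-2.0,"twist":0},{"fingers":0.1,"x":-3.6,"y":1.5,"z":-2.7,"twist":0},{"fingers":0.1,"x":-3.6,"y":1.9,"z":-3.4,"twist":0},{"fingers":0.1,"x":-3.6,"y":2.3,"z":-4.1,"twist":0},{"fingers":0.1,"x":-3.6,"y":2.7,"z":-4.8,"twist":0},{"fingers":0.1,"x":-3.6,"y":3.0,"z":-5.3,"twist":0},{"fingers":0.1,"x":-3.6,"y":3.2,"z":-5.5,"twist":0},{"fingers":0.1,"x":-3.6,"y":3.2,"z":-5.5,"twist":0},{"fingers":0.1,"x":-3.6,"y":3.2,"z":-5.5,"twist":0},{"fingers":0.1,"x":-3.6,"y":3.2,"z":-5.5,"twist":0}]' 25
python3 - <<'E'
from h import *
im=save('wrist','w2');cv2.imwrite('pics/w2b.png',cv2.resize(cv2.imread('pics/w2.png'),(800,600)))
save('scene','s2');save('top','t2')
s=telemetry.get_state();print(s['position'],s['tool_rot'],s['grip_width'])
E
```

```text
time: 4.12
position: [0.5296, -0.043, 0.2121]
tool_rot: [1.066, 1.294, -1.068]
ft_force: [0.1, -0.2, -1.1]
grip_width: 0.29
[ 0.52969826 -0.04249572  0.21239538] [ 1.06654877  1.29352218 -1.06781262] 0.2861213197922853
```

View pics/w2b.png

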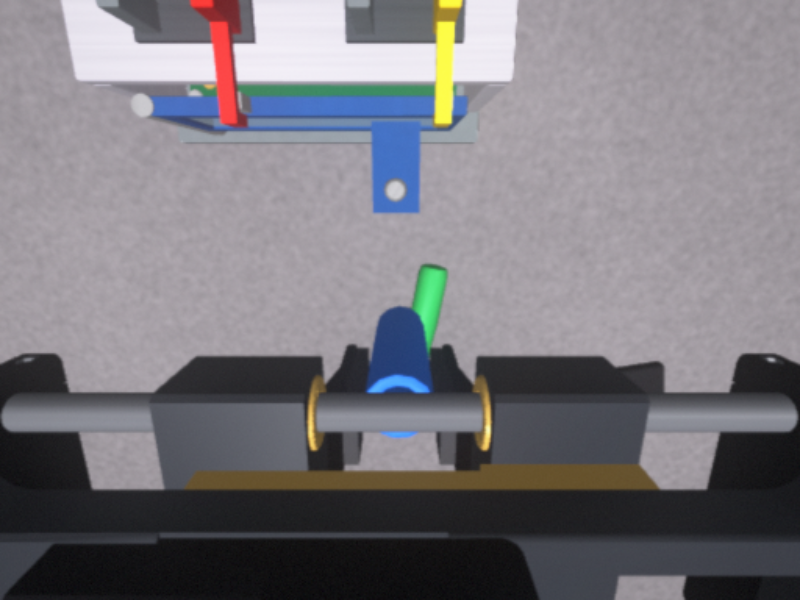

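View pics/s2.png

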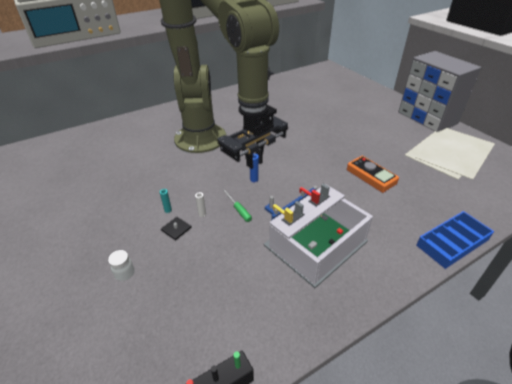

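The wrist image shows the spigot tip at (395,190) in the enlarged picture, i.e. about (253,122), the held sleeve at x≈400 and the gate shut. I'll measure the spigot tip and where the sleeve sits in the grip.

Run:
```python
from h import *
im=load('w2');h=cv2.cvtColor(im['pixels'],cv2.COLOR_RGB2HSV).astype(int);P=cloud(im)
s=telemetry.get_state()
sub=np.zeros(h.shape[:2],np.uint8);sub[108:135,240:268]=((h[...,1]<100)&(h[...,2]>120))[108:135,240:268]
k,l,st,c=cv2.connectedComponentsWithStats(sub)
for i in range(1,k):
    if st[i,4]>40:
        p=ray(im,*c[i],0.135);print('spigot',st[i],c[i],p,np.nanmedian(P[l==i],0))
        print('tool units from TCP',tool(p-s['position'],s))
m=(h[...,0]>102)&(h[...,0]<125)&(h[...,1]>130);m[:195]=0;m[285:]=0
for v in range(196,215,2):
    u=np.where(m[v])[0];print(v,u.min(),u.max(),(u.min()+u.max())/2)
# expected projection of sleeve bottom/top centre if on TCP axis
T=R.from_rotvec(s['tool_rot']).as_matrix()
for dz in (-.0568,0.028): print('proj',proj(im,s['position']+[0,0,dz]),)
pts=P[m&(P[...,2]>.14)];q=(pts-s['position'])@T
print('sleeve surface in tool, percentiles',np.nanpercentile(q,[1,5,50,95,99],axis=0).round(4))
print('front strip y', [np.nanmax(q[(q[:,0]>a)&(q[:,0]<a+.01),1]) for a in (.0,.01,.02,.03,.04)])
# top view
t=load('t2');c0=proj(t,[.6,-.027,.135]);print('top proj',c0); 
for n in ('top0','scene0'):
    t=load(n);print(n,proj(t,p))
for n,uv in (('top0',(254.5,171.5)),('scene0',(271.5,197.))): print(n,ray(load(n),*uv,.135))
```

```text
spigot [246 114  15  15 175] [252.70857143 121.01714286] [ 0.59858932 -0.02769139  0.135     ] [ 0.5986459  -0.02771496  0.13388361]
tool units from TCP [ 1.93390704  1.76227814 -0.03706389]Traceback (most recent call last):
  File "<stdin>", line 12, in <module>
    return umr_minimum(a, axis, None, out, keepdims, initial, where)
ValueError: zero-size array to reduction operation minimum which has no identity
```

Run:
```python
from h import *
im=load('w2');h=cv2.cvtColor(im['pixels'],cv2.COLOR_RGB2HSV).astype(int);P=cloud(im)
s=telemetry.get_state()
m=(h[...,0]>102)&(h[...,0]<125)&(h[...,1]>130);m[:190]=0;m[290:]=0;m[:,:225]=0;m[:,285:]=0
for v in range(196,280,5):
    u=np.where(m[v])[0]
    if len(u):print(v,u.min(),u.max(),(u.min()+u.max())/2)
T=R.from_rotvec(s['tool_rot']).as_matrix()
for dz in (-.0568,0.028): print('proj',proj(im,s['position']+[0,0,dz]),)
q=(P[m]-s['position'])@T
for a in np.arange(-.03,.06,.01):
    b=q[(q[:,0]>a)&(q[:,0]<a+.01)]
    if len(b):print(a.round(3),len(b),np.percentile(b[:,1],[50,90,97]).round(4),np.percentile(b[:,2],[2,98]).round(4))
```

```text
201 246 266 256.0
206 243 268 255.5
211 242 270 256.0
216 241 271 256.0
221 240 271 255.5
226 239 272 255.5
231 238 274 256.0
236 236 274 255.0
241 235 275 255.0
246 235 276 255.5
251 235 274 254.5
276 245 265 255.0
proj (np.float64(254.32865473424994), np.float64(207.32820644912536))
proj (np.float64(254.03624501272213), np.float64(257.3183972709422))
-0.03 570 [0.0074 0.0103 0.0107] [-0.0099  0.0111]
-0.02 272 [0.0093 0.0105 0.0108] [-0.0112  0.0125]
-0.01 253 [0.0088 0.0105 0.0109] [-0.0108  0.0124]
0.0 216 [0.0089 0.0106 0.0108] [-0.0101  0.0122]
0.01 147 [0.0094 0.0106 0.0108] [-0.0098  0.0117]
0.02 135 [0.0095 0.0106 0.0109] [-0.0096  0.0115]
0.03 116 [0.0094 0.0105 0.0108] [-0.0095  0.0117]
0.04 92 [0.0096 0.0106 0.0108] [-0.0091  0.011 ]
0.05 25 [0.0101 0.0107 0.0108] [-0.0081  0.0096]
```

```bash
python3 -m creep '[{"fingers":0.1,"x":0,"y":0.5,"z":-0.02,"twist":0},{"fingers":0.1,"x":0,"y":1.0,"z":-0.03,"twist":0},{"fingers":0.1,"x":0,"y":1.4,"z":-0.05,"twist":0},{"fingers":0.1,"x":0,"y":1.7,"z":-0.06,"twist":0},{"fingers":0.1,"x":0,"y":1.81,"z":-0.06,"twist":0},{"fingers":0.1,"x":0,"y":1.81,"z":-0.06,"twist":0},{"fingers":0.1,"x":0,"y":1.81,"z":-0.06,"twist":0},{"fingers":0.1,"x":0,"y":1.81,"z":-0.06,"twist":0}]' 25
python3 - <<'E'
from h import *
im=save('wrist','w3');b=save('scene','s3')
cv2.imwrite('pics/s3c.png',cv2.resize(cv2.imread('pics/s3.png')[140:240,220:370],(750,500),interpolation=cv2.INTER_CUBIC))
s=telemetry.get_state();T=R.from_rotvec(s['tool_rot']).as_matrix()
h=cv2.cvtColor(im['pixels'],cv2.COLOR_RGB2HSV).astype(int);P=cloud(im)
m=(h[...,0]>102)&(h[...,0]<125)&(h[...,1]>130);m[:190]=0;m[290:]=0;m[:,:225]=0;m[:,285:]=0
q=(P[m]-s['position'])@T
for a in np.arange(-.03,.06,.02):
    b=q[(q[:,0]>a)&(q[:,0]<a+.01)]
    if len(b):print(a.round(3),len(b),np.percentile(b[:,1],[50,90,97]).round(4),np.percentile(b[:,2],[2,98]).round(4))
c=s['position']+T@np.array([0,-.002,.0008]);print('sleeve',c,'err units',tool(np.array([.5986,-.0277,c[2]])-c,s),s['position'])
E
```

```text
time: 4.93
position: [0.5999, -0.0249, 0.2125]
tool_rot: [1.065, 1.294, -1.066]
ft_force: [0.1, 0.4, 0.1]
grip_width: 0.286
-0.03 569 [0.0073 0.0103 0.0106] [-0.0102  0.0108]
-0.01 262 [0.0089 0.0106 0.0109] [-0.0115  0.0121]
0.01 158 [0.0096 0.0107 0.0109] [-0.0101  0.0118]
0.03 116 [0.0095 0.0106 0.0109] [-0.0097  0.0114]
0.05 45 [0.0092 0.0106 0.0109] [-0.0091  0.0111]
sleeve [ 0.59827405 -0.0259047   0.21273507] err units [ 3.26809524e-05 -6.38156437e-04  4.56118597e-02] [ 0.60008278 -0.02473487  0.21273409]
```

View pics/s3c.png

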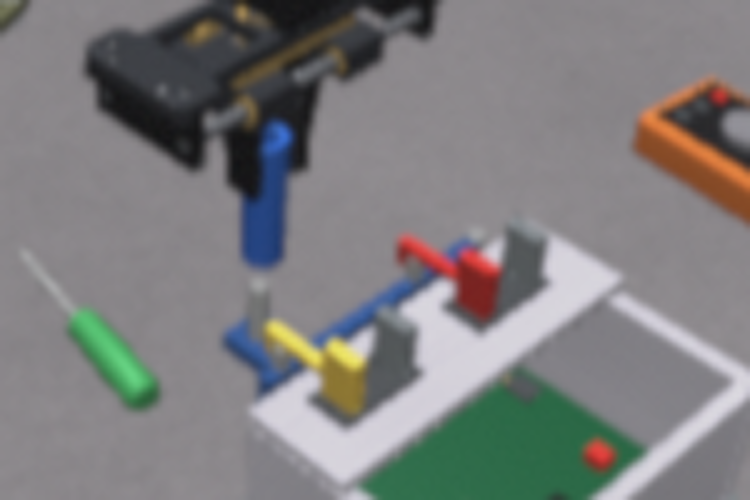

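The scene crop shows the sleeve directly above the spigot, slightly to its right (sleeve 262 against spigot 259). This agrees with the computed 1.8 mm error in z. I'll correct it and lower the sleeve until it engages the tip.

```bash
python3 -m creep '[{"fingers":0.1,"x":0,"y":0,"z":0.045,"twist":0},{"fingers":0.1,"x":0.15,"y":0,"z":0.045,"twist":0},{"fingers":0.1,"x":0.3,"y":0,"z":0.045,"twist":0},{"fingers":0.1,"x":0.4,"y":0,"z":0.045,"twist":0},{"fingers":0.1,"x":0.5,"y":0,"z":0.045,"twist":0},{"fingers":0.1,"x":0.6,"y":0,"z":0.045,"twist":0},{"fingers":0.1,"x":0.7,"y":0,"z":0.045,"twist":0},{"fingers":0.1,"x":0.8,"y":0,"z":0.045,"twist":0},{"fingers":0.1,"x":0.8,"y":0,"z":0.045,"twist":0},{"fingers":0.1,"x":0.8,"y":0,"z":0.045,"twist":0}]' 25
python3 - <<'E'
from h import *
b=save('scene','s4')
cv2.imwrite('pics/s4c.png',cv2.resize(cv2.imread('pics/s4.png')[140:240,220:370],(750,500),interpolation=cv2.INTER_CUBIC))
s=telemetry.get_state();print(s['position'],s['ft_force'])
E
```

```text
time: 5.87
position: [0.6009, -0.0259, 0.1802]
tool_rot: [1.065, 1.295, -1.065]
ft_force: [0.2, 0.1, -0.5]
grip_width: 0.29
[ 0.60108041 -0.02591724  0.18057438] [-0.00692684 -0.2052385  -0.92114214]
```

View pics/s4c.png

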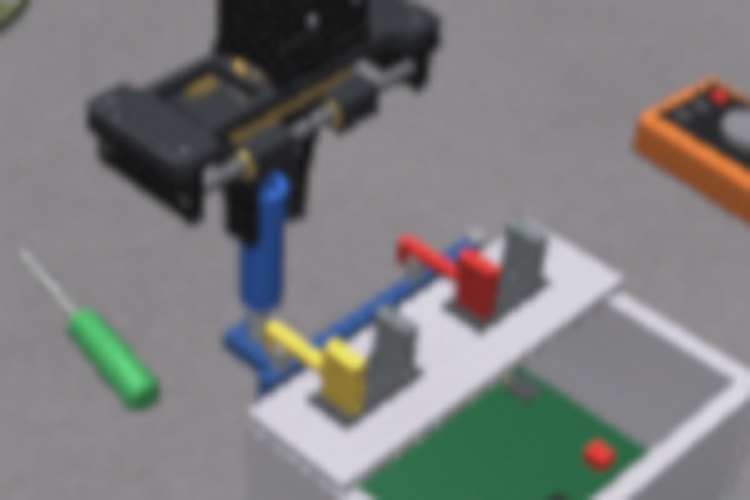

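The sleeve is over the spigot with no side load, so I'll push it home.

```bash
python3 -m creep '[{"fingers":0.1,"x":0.15,"y":0,"z":0,"twist":0},{"fingers":0.1,"x":0.3,"y":0,"z":0,"twist":0},{"fingers":0.1,"x":0.45,"y":0,"z":0,"twist":0},{"fingers":0.1,"x":0.58,"y":0,"z":0,"twist":0},{"fingers":0.1,"x":0.66,"y":0,"z":0,"twist":0},{"fingers":0.1,"x":0.72,"y":0,"z":0,"twist":0},{"fingers":0.1,"x":0.76,"y":0,"z":0,"twist":0},{"fingers":0.1,"x":0.78,"y":0,"z":0,"twist":0},{"fingers":0.1,"x":0.8,"y":0,"z":0,"twist":0},{"fingers":0.1,"x":0.8,"y":0,"z":0,"twist":0},{"fingers":0.1,"x":0.8,"y":0,"z":0,"twist":0}]' 25
python3 - <<'E'
from h import *
b=save('scene','s5')
cv2.imwrite('pics/s5c.png',cv2.resize(cv2.imread('pics/s5.png')[140:240,220:370],(750,500),interpolation=cv2.INTER_CUBIC))
s=telemetry.get_state();print(s['position'],s['ft_force'])
E
```

```text
time: 6.83
position: [0.602, -0.0259, 0.1516]
tool_rot: [1.065, 1.292, -1.064]
ft_force: [-2.8, -0.4, 12.6]
grip_width: 0.287
[ 0.60202081 -0.02586505  0.15165994] [-3.62349504 -0.17881975 13.00042793]
```

View pics/s5c.png

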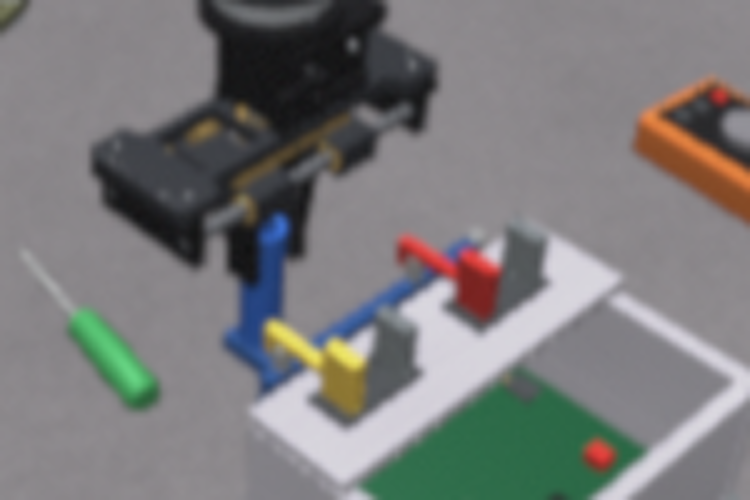

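The sleeve is seated: TCP is at 0.1516, as expected for home, with 13 N on the shoulder. I'll release and lift clear.

```bash
python3 -m creep '[{"fingers":0.7,"x":0,"y":0,"z":0,"twist":0},{"fingers":0.7,"x":0,"y":0,"z":0,"twist":0},{"fingers":0.7,"x":0,"y":0,"z":0,"twist":0},{"fingers":0.7,"x":0,"y":0,"z":0,"twist":0},{"fingers":0.7,"x":0,"y":0,"z":0,"twist":0},{"fingers":0.7,"x":0,"y":0,"z":0,"twist":0},{"fingers":0.7,"x":-0.3,"y":0,"z":0,"twist":0},{"fingers":0.7,"x":-0.8,"y":0,"z":0,"twist":0},{"fingers":0.9,"x":-1.3,"y":0,"z":0,"twist":0},{"fingers":0.9,"x":-1.8,"y":0,"z":0,"twist":0},{"fingers":0.9,"x":-2.2,"y":0,"z":0,"twist":0},{"fingers":0.9,"x":-2.2,"y":0,"z":0,"twist":0},{"fingers":0.9,"x":-2.2,"y":0,"z":0,"twist":0}]' 25
python3 - <<'E'
from h import *
im=save('wrist','w6');cv2.imwrite('pics/w6b.png',cv2.resize(cv2.imread('pics/w6.png'),(800,600)))
s=telemetry.get_state();print(s['position'],s['tool_rot'],s['ft_force'])
E
```

```text
time: 7.97
position: [0.6017, -0.0258, 0.2381]
tool_rot: [1.066, 1.292, -1.063]
ft_force: [0.2, 0.0, -0.4]
grip_width: 0.887
[ 0.60094974 -0.02593379  0.23665237] [ 1.06474223  1.29453037 -1.06483551] [-0.54040055 -0.16757811 -0.14062135]
```

View pics/w6b.png

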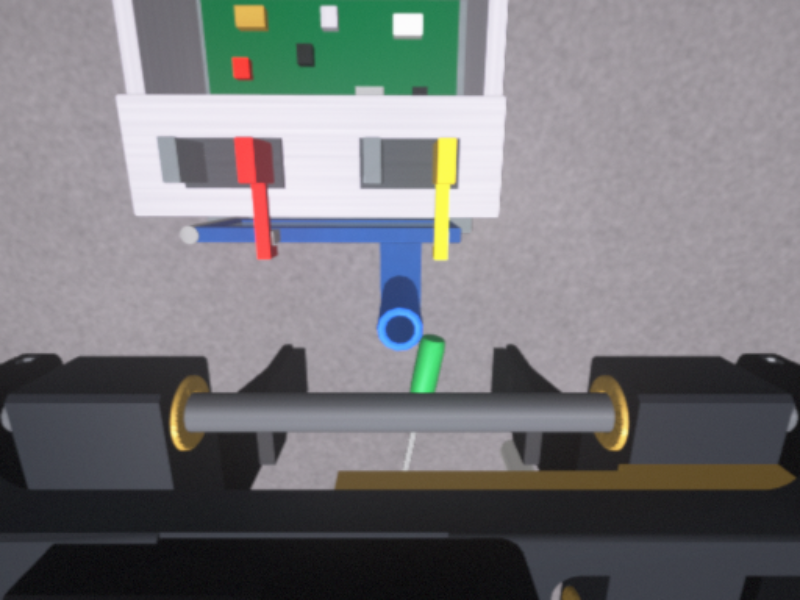

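The wrist view (enlarged) shows the sleeve upright on the spigot, ring at (400,328). The red post is at (168,160), the red button at (245,160), the yellow post at (372,160) and the yellow button at (447,160).

```bash
cat > catch.py <<'E'
from h import *
def catches(fn):
    im=load(fn);h=cv2.cvtColor(im['pixels'],cv2.COLOR_RGB2HSV).astype(int);P=cloud(im)
    s=telemetry.get_state();T=R.from_rotvec(s['tool_rot']).as_matrix()
    t=(P[...,2]>.154)&(P[...,2]<.166)&(P[...,0]>.62);t[180:]=False
    masks={'red':t&(h[...,1]>140)&((h[...,0]<8)|(h[...,0]>172)),'yel':t&(h[...,1]>140)&(h[...,0]>20)&(h[...,0]<35),'post':t&(h[...,1]<90)}
    for n,m in masks.items():
        k,l,st,c=cv2.connectedComponentsWithStats(m.astype(np.uint8))
        for i in range(1,k):
            if st[i,4]<40: continue
            x,y,w,hh,_=st[i]; mid=ray(im,x+w/2-.5,y+hh/2-.5,.16)
            q=((P[l==i]-s['position'])@T)
            print(n,st[i],'world',mid.round(4),'tool(mm)',((mid-s['position'])@T*1000).round(1),'cloud y,z range',(np.percentile(q[:,1:],[3,97],axis=0)*1000).round(1).tolist())
    return s
E
python3 - <<'E'
from catch import *
s=catches('w6')
im=load('w6');h=cv2.cvtColor(im['pixels'],cv2.COLOR_RGB2HSV).astype(int)
m=((h[...,0]>102)&(h[...,0]<125)&(h[...,1]>130)&(h[...,2]>150)).astype(np.uint8);m[:190]=0;m[:,:235]=0;m[:,275:]=0
ys,xs=np.where(m);c=((xs.min()+xs.max())/2,(ys.min()+ys.max())/2);print(c,np.ptp(xs),np.ptp(ys),'sleeve top',ray(im,*c,.18))
E
```

```text
red [150  88  16  29 361] world [0.6706 0.0711 0.16  ] tool(mm) [ 76.6  87.  -81.8] cloud y,z range [[75.8, -87.1], [97.4, -77.6]]
yel [280  89  12  28 330] world [ 0.691  -0.0344  0.16  ] tool(mm) [76.7 86.8 25.7] cloud y,z range [[75.9, 21.2], [97.3, 30.3]]
post [100  87  18  30 431] world [0.663  0.1114 0.16  ] tool(mm) [  76.6   87.4 -122.8] cloud y,z range [[76.4, -128.5], [98.7, -118.8]]
post [232  87  13  30 364] world [0.6841 0.0049 0.16  ] tool(mm) [ 76.7  87.5 -14.2] cloud y,z range [[75.8, -18.7], [98.4, -9.3]]
(np.float64(255.5), np.float64(206.5)) 29 33 sleeve top [ 0.6024722  -0.02621629  0.18      ]
```

```bash
python3 -m creep '[{"fingers":1,"x":0,"y":0.5,"z":-0.6,"twist":0},{"fingers":1,"x":0,"y":1.0,"z":-1.2,"twist":0},{"fingers":1,"x":0,"y":1.5,"z":-1.8,"twist":0},{"fingers":1,"x":0,"y":1.9,"z":-2.4,"twist":0},{"fingers":1,"x":0,"y":2.18,"z":-2.72,"twist":0},{"fingers":1,"x":0.2,"y":2.18,"z":-2.72,"twist":0},{"fingers":1,"x":0.6,"y":2.18,"z":-2.72,"twist":0},{"fingers":1,"x":1,"y":2.18,"z":-2.72,"twist":0},{"fingers":1,"x":1.3,"y":2.18,"z":-2.72,"twist":0},{"fingers":1,"x":1.5,"y":2.18,"z":-2.72,"twist":0},{"fingers":1,"x":1.5,"y":2.18,"z":-2.72,"twist":0},{"fingers":1,"x":1.5,"y":2.18,"z":-2.72,"twist":0}]' 20
python3 - <<'E'
from h import *
save('wrist','w7');b=save('scene','s7')
cv2.imwrite('pics/s7c.png',np.vstack([cv2.resize(cv2.imread('pics/s7.png')[140:240,260:410],(600,300),interpolation=cv2.INTER_CUBIC),cv2.resize(cv2.imread('pics/w7.png')[90:],(600,300))]))
s=telemetry.get_state();T=R.from_rotvec(s['tool_rot']).as_matrix();print(s['position'],s['ft_force'],((np.array([.663,.1114,.16])-s['position'])@T*1000).round(1))
E
```

```text
time: 9.02
position: [0.6652, 0.097, 0.176]
tool_rot: [1.065, 1.295, -1.066]
ft_force: [-0.9, -0.5, -0.3]
grip_width: 0.999
[0.66606395 0.09759616 0.17749323] [ 0.34334053 -0.50092581  0.11097047] [ 17.5  -0.4 -14.1]
```

View pics/s7c.png

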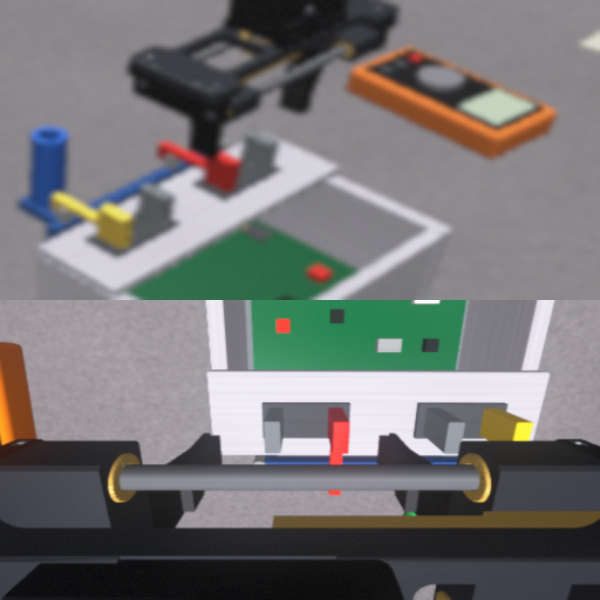

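Run:
```python
import catch
from h import *
im=load('w7');h=cv2.cvtColor(im['pixels'],cv2.COLOR_RGB2HSV).astype(int);P=cloud(im)
s=telemetry.get_state();T=R.from_rotvec(s['tool_rot']).as_matrix()
print(proj(im,s['position']),proj(im,[.663,.1114,.16]),proj(im,[.6706,.0711,.16]))
t=(P[...,2]>.154)&(P[...,2]<.166)
for n,m in {'red':t&(h[...,1]>140)&((h[...,0]<8)|(h[...,0]>172)),'post':t&(h[...,1]<90)&(np.indices(t.shape)[0]<235)}.items():
    k,l,st,c=cv2.connectedComponentsWithStats(m.astype(np.uint8))
    for i in range(1,k):
        if st[i,4]<60: continue
        q=((P[l==i]-s['position'])@T)*1000
        print(n,st[i],np.percentile(q,[3,97],axis=0).round(1).tolist())
```

```text
(np.float64(254.26344980582905), np.float64(235.49799173194944)) (np.float64(234.28542066285337), np.float64(225.44388922728479)) (np.float64(292.4284157478641), np.float64(225.88813020689292))
red [283 208  15  33 434] [[16.8, -11.0, 21.0], [20.4, 11.5, 29.6]]
post [225 206  15  29 397] [[16.8, -6.7, -20.0], [21.6, 11.9, -10.8]]
post [376 207  21  28 473] [[16.9, -6.9, 89.1], [23.0, 11.6, 98.6]]
```

Centred on the red catch in y, with the post face 20 mm from the TCP as planned. I'll lower and squeeze.

```bash
python3 -m creep '[{"fingers":1,"x":0.4,"y":0,"z":0,"twist":0},{"fingers":1,"x":0.8,"y":0,"z":0,"twist":0},{"fingers":1,"x":1.1,"y":0,"z":0,"twist":0},{"fingers":1,"x":1.17,"y":0,"z":0,"twist":0},{"fingers":1,"x":1.17,"y":0,"z":0,"twist":0},{"fingers":0.3,"x":1.17,"y":0,"z":0,"twist":0},{"fingers":0.3,"x":1.17,"y":0,"z":0,"twist":0},{"fingers":0.3,"x":1.17,"y":0,"z":0,"twist":0},{"fingers":0.3,"x":1.17,"y":0,"z":0,"twist":0},{"fingers":0.3,"x":1.17,"y":0,"z":0,"twist":0},{"fingers":0.3,"x":1.17,"y":0,"z":0,"twist":0},{"fingers":0.3,"x":1.17,"y":0,"z":0,"twist":0},{"fingers":0.3,"x":1.17,"y":0,"z":0,"twist":0},{"fingers":0.3,"x":1.17,"y":0,"z":0,"twist":0},{"fingers":0.3,"x":1.17,"y":0,"z":0,"twist":0},{"fingers":0.3,"x":1.17,"y":0,"z":0,"twist":0},{"fingers":0.3,"x":1.17,"y":0,"z":0,"twist":0},{"fingers":0.3,"x":1.17,"y":0,"z":0,"twist":0}]' 25
```

```text
time: 10.62
position: [0.6658, 0.0986, 0.1301]
tool_rot: [1.065, 1.295, -1.063]
ft_force: [0.2, 2.1, 2.7]
grip_width: 0.458
```

Width is 39.8 mm, so the red catch is fully in. I'll hold briefly, open, lift and move over the yellow catch.

```bash
python3 -m creep '[{"fingers":0.3,"x":0,"y":0,"z":0,"twist":0},{"fingers":0.3,"x":0,"y":0,"z":0,"twist":0},{"fingers":1,"x":0,"y":0,"z":0,"twist":0},{"fingers":1,"x":0,"y":0,"z":0,"twist":0},{"fingers":1,"x":0,"y":0,"z":0,"twist":0},{"fingers":1,"x":0,"y":0,"z":0,"twist":0},{"fingers":1,"x":0,"y":0,"z":0,"twist":0},{"fingers":1,"x":-0.4,"y":0,"z":0,"twist":0},{"fingers":1,"x":-0.9,"y":0,"z":0,"twist":0},{"fingers":1,"x":-1.3,"y":0,"z":0,"twist":0},{"fingers":1,"x":-1.5,"y":0,"z":0.2,"twist":0},{"fingers":1,"x":-1.5,"y":0,"z":0.8,"twist":0},{"fingers":1,"x":-1.5,"y":0,"z":1.4,"twist":0},{"fingers":1,"x":-1.5,"y":0,"z":2.0,"twist":0},{"fingers":1,"x":-1.5,"y":0,"z":2.5,"twist":0},{"fingers":1,"x":-1.5,"y":0,"z":2.73,"twist":0},{"fingers":1,"x":-1.5,"y":0,"z":2.73,"twist":0},{"fingers":1,"x":-1.5,"y":0,"z":2.73,"twist":0},{"fingers":1,"x":-1.5,"y":0,"z":2.73,"twist":0}]' 25
python3 - <<'E'
from h import *
im=save('wrist','w8')
cv2.imwrite('pics/w8b.png',cv2.resize(cv2.imread('pics/w8.png'),(800,600)))
h=cv2.cvtColor(im['pixels'],cv2.COLOR_RGB2HSV).astype(int);P=cloud(im)
s=telemetry.get_state();T=R.from_rotvec(s['tool_rot']).as_matrix();print(s['position'])
t=(P[...,2]>.154)&(P[...,2]<.166)
for n,m in {'red':t&(h[...,1]>140)&((h[...,0]<8)|(h[...,0]>172)),'yel':t&(h[...,1]>140)&(h[...,0]>20)&(h[...,0]<35),'post':t&(h[...,1]<90)&(np.indices(t.shape)[0]<235)}.items():
    k,l,st,c=cv2.connectedComponentsWithStats(m.astype(np.uint8))
    for i in range(1,k):
        if st[i,4]<60: continue
        q=((P[l==i]-s['position'])@T)*1000
        print(n,st[i],np.percentile(q,[3,97],axis=0).round(1).tolist())
E
```

```text
time: 12.2
position: [0.6863, -0.0072, 0.1896]
tool_rot: [1.064, 1.297, -1.063]
ft_force: [-0.4, -0.4, -0.3]
grip_width: 1.003
[ 0.68629831 -0.00687162  0.18973517]
red [125 201  19  32 470] [[29.2, -10.1, -96.2], [35.0, 12.2, -86.7]]
yel [285 204  14  30 388] [[28.9, -11.0, 23.5], [32.7, 11.3, 32.4]]
post [ 85 201  22  27 445] [[29.4, -6.8, -126.0], [35.4, 12.4, -116.5]]
post [232 202  14  32 417] [[29.0, -10.9, -16.3], [33.8, 11.8, -7.2]]
```

View pics/w8b.png

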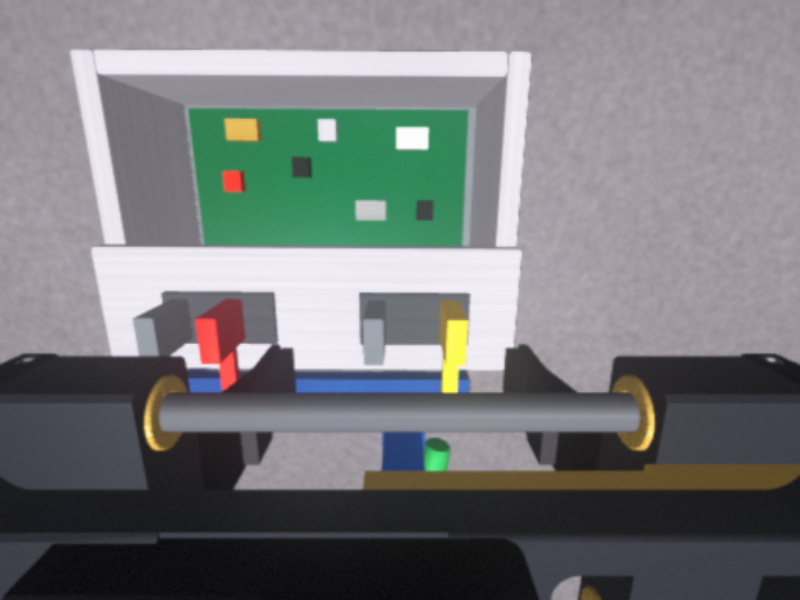

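Red reads 39.3 mm over both plates, so it is in. Yellow is centred, and the TCP needs +3.7 mm in z. I'll lower and squeeze yellow.

```bash
python3 -m creep '[{"fingers":1,"x":0.3,"y":0,"z":0.09,"twist":0},{"fingers":1,"x":0.7,"y":0,"z":0.09,"twist":0},{"fingers":1,"x":1.1,"y":0,"z":0.09,"twist":0},{"fingers":1,"x":1.4,"y":0,"z":0.09,"twist":0},{"fingers":1,"x":1.48,"y":0,"z":0.09,"twist":0},{"fingers":1,"x":1.48,"y":0,"z":0.09,"twist":0},{"fingers":0.3,"x":1.48,"y":0,"z":0.09,"twist":0},{"fingers":0.3,"x":1.48,"y":0,"z":0.09,"twist":0},{"fingers":0.3,"x":1.48,"y":0,"z":0.09,"twist":0},{"fingers":0.3,"x":1.48,"y":0,"z":0.09,"twist":0},{"fingers":0.3,"x":1.48,"y":0,"z":0.09,"twist":0},{"fingers":0.3,"x":1.48,"y":0,"z":0.09,"twist":0},{"fingers":0.3,"x":1.48,"y":0,"z":0.09,"twist":0},{"fingers":0.3,"x":1.48,"y":0,"z":0.09,"twist":0},{"fingers":0.3,"x":1.48,"y":0,"z":0.09,"twist":0},{"fingers":0.3,"x":1.48,"y":0,"z":0.09,"twist":0},{"fingers":0.3,"x":1.48,"y":0,"z":0.09,"twist":0},{"fingers":0.3,"x":1.48,"y":0,"z":0.09,"twist":0},{"fingers":0.3,"x":1.48,"y":0,"z":0.09,"twist":0},{"fingers":0.3,"x":1.48,"y":0,"z":0.09,"twist":0}]' 25
```

```text
time: 13.92
position: [0.6868, -0.0093, 0.1308]
tool_rot: [1.065, 1.299, -1.062]
ft_force: [-1.7, 4.0, 1.0]
grip_width: 0.458
```

Yellow is in at 39.8 mm. I'll open, lift and move back over the sleeve.

```bash
python3 -m creep '[{"fingers":0.3,"x":0,"y":0,"z":0,"twist":0},{"fingers":0.3,"x":0,"y":0,"z":0,"twist":0},{"fingers":1,"x":0,"y":0,"z":0,"twist":0},{"fingers":1,"x":0,"y":0,"z":0,"twist":0},{"fingers":1,"x":0,"y":0,"z":0,"twist":0},{"fingers":1,"x":0,"y":0,"z":0,"twist":0},{"fingers":1,"x":0,"y":0,"z":0,"twist":0},{"fingers":1,"x":-0.5,"y":0,"z":0,"twist":0},{"fingers":1,"x":-1.1,"y":0,"z":0,"twist":0},{"fingers":0.8,"x":-1.7,"y":0,"z":0,"twist":0},{"fingers":0.8,"x":-2.3,"y":0,"z":0,"twist":0},{"fingers":0.8,"x":-2.7,"y":-0.4,"z":0,"twist":0},{"fingers":0.8,"x":-2.7,"y":-1.0,"z":0,"twist":0},{"fingers":0.8,"x":-2.7,"y":-1.6,"z":0,"twist":0},{"fingers":0.8,"x":-2.7,"y":-2.0,"z":0,"twist":0},{"fingers":0.8,"x":-2.7,"y":-2.21,"z":0.02,"twist":0},{"fingers":0.8,"x":-2.7,"y":-2.21,"z":0.02,"twist":0},{"fingers":0.8,"x":-2.7,"y":-2.21,"z":0.02,"twist":0},{"fingers":0.8,"x":-2.7,"y":-2.21,"z":0.02,"twist":0}]' 25
python3 - <<'E'
from h import *
im=save('wrist','w9')
cv2.imwrite('pics/w9b.png',cv2.resize(cv2.imread('pics/w9.png'),(800,600)))
h=cv2.cvtColor(im['pixels'],cv2.COLOR_RGB2HSV).astype(int);P=cloud(im)
s=telemetry.get_state();T=R.from_rotvec(s['tool_rot']).as_matrix();print(s['position'],s['ft_force'])
t=(P[...,2]>.154)&(P[...,2]<.166)
for n,m in {'red':t&(h[...,1]>140)&((h[...,0]<8)|(h[...,0]>172)),'yel':t&(h[...,1]>140)&(h[...,0]>20)&(h[...,0]<35),'post':t&(h[...,1]<90)&(np.indices(t.shape)[0]<200),'sleevetop':(P[...,2]>.172)&(P[...,2]<.188)&(h[...,1]>130)&(h[...,0]>100)&(h[...,0]<125)}.items():
    k,l,st,c=cv2.connectedComponentsWithStats(m.astype(np.uint8))
    for i in range(1,k):
        if st[i,4]<60: continue
        q=((P[l==i]-s['position'])@T)*1000
        print(n,st[i],np.percentile(q,[2,98],axis=0).round(1).tolist())
E
```

```text
time: 15.5
position: [0.6016, -0.0308, 0.2385]
tool_rot: [1.065, 1.295, -1.064]
ft_force: [0.5, -0.1, -0.2]
grip_width: 0.801
[ 0.60162723 -0.03055198  0.23834863] [ 0.09190787 -0.17442784  0.32986937]
red [131  86  16  29 357] [[77.6, 76.4, -103.4], [81.2, 98.7, -93.7]]
yel [262  87  12  29 341] [[77.5, 75.7, 6.1], [81.7, 98.0, 15.5]]
post [ 95  85  19  30 433] [[77.7, 76.4, -133.3], [84.0, 99.4, -123.4]]
post [227  86  12  30 357] [[77.6, 75.7, -23.5], [80.3, 98.8, -14.0]]
sleevetop [236 192  29  31 480] [[57.6, -13.0, -15.2], [65.6, 10.5, 7.2]]
```

View pics/w9b.png

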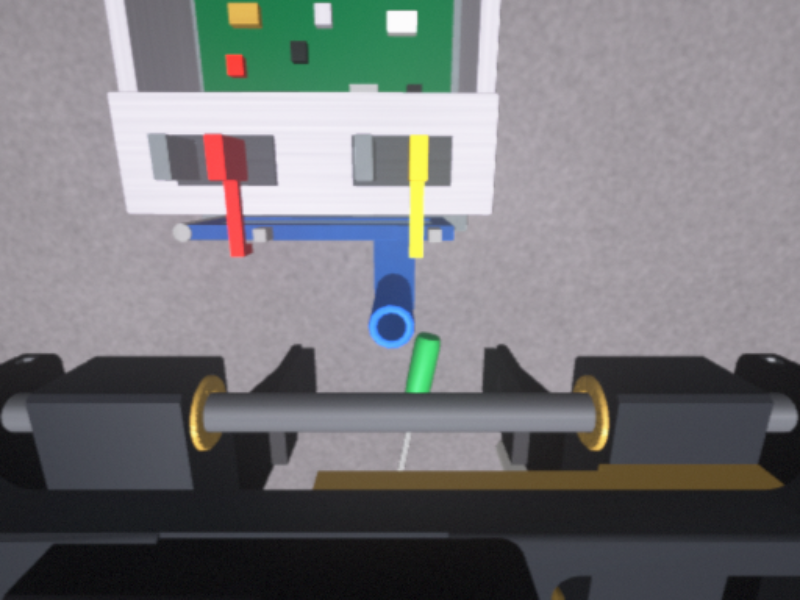

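Both catches read 39–40 mm over their plates, the sleeve top is at z=0.181 (home) and the gate is shut. The sleeve is 4 mm off centre in the jaws, so I'll correct, lower and grip.

```bash
python3 -m creep '[{"fingers":0.8,"x":0.3,"y":-0.03,"z":-0.1,"twist":0},{"fingers":0.8,"x":0.7,"y":-0.03,"z":-0.1,"twist":0},{"fingers":0.8,"x":1.2,"y":-0.03,"z":-0.1,"twist":0},{"fingers":0.8,"x":1.7,"y":-0.03,"z":-0.1,"twist":0},{"fingers":0.8,"x":2.05,"y":-0.03,"z":-0.1,"twist":0},{"fingers":0.8,"x":2.18,"y":-0.03,"z":-0.1,"twist":0},{"fingers":0.8,"x":2.18,"y":-0.03,"z":-0.1,"twist":0},{"fingers":0.1,"x":2.18,"y":-0.03,"z":-0.1,"twist":0},{"fingers":0.1,"x":2.18,"y":-0.03,"z":-0.1,"twist":0},{"fingers":0.1,"x":2.18,"y":-0.03,"z":-0.1,"twist":0},{"fingers":0.1,"x":2.18,"y":-0.03,"z":-0.1,"twist":0},{"fingers":0.1,"x":2.18,"y":-0.03,"z":-0.1,"twist":0},{"fingers":0.1,"x":2.18,"y":-0.03,"z":-0.1,"twist":0},{"fingers":0.1,"x":2.18,"y":-0.03,"z":-0.1,"twist":0},{"fingers":0.1,"x":2.18,"y":-0.03,"z":-0.1,"twist":0},{"fingers":0.1,"x":2.18,"y":-0.03,"z":-0.1,"twist":0},{"fingers":0.1,"x":2.18,"y":-0.03,"z":-0.1,"twist":0},{"fingers":0.1,"x":2.18,"y":-0.03,"z":-0.1,"twist":0},{"fingers":0.1,"x":2.18,"y":-0.03,"z":-0.1,"twist":0}]' 40
python3 - <<'E'
from h import *
s=telemetry.get_state();T=R.from_rotvec(s['tool_rot']).as_matrix();p=s['position'];print(p,s['ft_force'],s['grip_width'])
ey=T[:2,2]*-1;ex=T[:2,1]
for th in (.1,.2,.3,.45,.6,.75,.9,1.05,1.2,1.3,1.36):
    r0=np.array([-45.,-140]);c,n=np.cos(th),np.sin(th)
    r=np.array([c*r0[0]+n*r0[1],-n*r0[0]+c*r0[1]]);d=r-r0
    w=p[:2]+(ex*d[0]+ey*d[1])/1000
    print(th,'y %.2f z %.2f'%(d[0]/40,-d[1]/40),w.round(3),np.hypot(*w).round(3))
E
```

```text
time: 17.13
position: [0.5989, -0.0272, 0.1514]
tool_rot: [1.065, 1.295, -1.065]
ft_force: [0.2, -0.5, 1.0]
grip_width: 0.283
[ 0.59888838 -0.02718473  0.15144393] [ 0.21307789 -0.52052453  1.01438824] 0.28331243056100064
0.1 y -0.34 z -0.13 [ 0.584 -0.025] 0.585
0.2 y -0.67 z -0.29 [ 0.57  -0.021] 0.571
0.3 y -0.98 z -0.49 [ 0.556 -0.016] 0.557
0.45 y -1.41 z -0.84 [ 0.537 -0.005] 0.537
0.6 y -1.78 z -1.25 [0.519 0.008] 0.519
0.75 y -2.08 z -1.71 [0.504 0.024] 0.504
0.9 y -2.32 z -2.21 [0.491 0.041] 0.493
1.05 y -2.47 z -2.73 [0.481 0.061] 0.485
1.2 y -2.54 z -3.28 [0.474 0.082] 0.481
1.3 y -2.55 z -3.65 [0.471 0.096] 0.48
1.36 y -2.53 z -3.87 [0.47  0.105] 0.481
```

```bash
python3 -m creep '[{"fingers":0.1,"x":0.02,"y":-0.17,"z":-0.06,"twist":0},{"fingers":0.1,"x":0.02,"y":-0.34,"z":-0.13,"twist":0},{"fingers":0.1,"x":0.02,"y":-0.5,"z":-0.21,"twist":0},{"fingers":0.1,"x":0.02,"y":-0.67,"z":-0.29,"twist":0},{"fingers":0.1,"x":0.02,"y":-0.83,"z":-0.39,"twist":0},{"fingers":0.1,"x":0.02,"y":-0.98,"z":-0.49,"twist":0},{"fingers":0.1,"x":0.02,"y":-1.13,"z":-0.6,"twist":0},{"fingers":0.1,"x":0.02,"y":-1.27,"z":-0.72,"twist":0},{"fingers":0.1,"x":0.02,"y":-1.41,"z":-0.84,"twist":0},{"fingers":0.1,"x":0.02,"y":-1.41,"z":-0.84,"twist":0}]' 40
python3 - <<'E'
from h import *
save('wrist','w10');save('scene','s10')
cv2.imwrite('pics/c10.png',np.hstack([cv2.resize(cv2.imread('pics/s10.png')[140:260,220:370],(400,320),interpolation=cv2.INTER_CUBIC),cv2.resize(cv2.imread('pics/w10.png'),(400,320))]))
s=telemetry.get_state();print(s['position'],s['ft_force'],s['grip_width'])
E
```

```text
time: 17.97
position: [0.5358, -0.0051, 0.1513]
tool_rot: [1.064, 1.294, -1.065]
ft_force: [0.3, -2.1, 5.5]
grip_width: 0.281
[ 0.5361284  -0.00533296  0.15128322] [-0.15529768 -1.79308174  7.69987536] 0.28502044812093424
```

View pics/c10.png

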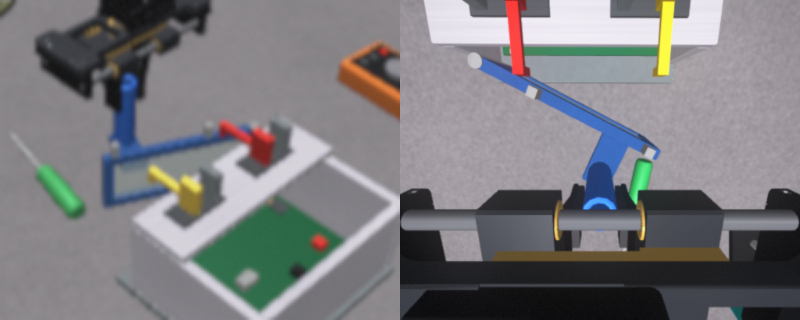

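The gate is at about 0.45 rad, swinging with the sleeve still upright and home. I'll continue along the arc to about 1.33 rad.

```bash
python3 -m creep '[{"fingers":0.1,"x":0,"y":-0.19,"z":-0.2,"twist":0},{"fingers":0.1,"x":0,"y":-0.37,"z":-0.41,"twist":0},{"fingers":0.1,"x":0,"y":-0.53,"z":-0.64,"twist":0},{"fingers":0.1,"x":0,"y":-0.67,"z":-0.87,"twist":0},{"fingers":0.1,"x":0,"y":-0.8,"z":-1.12,"twist":0},{"fingers":0.1,"x":0,"y":-0.91,"z":-1.37,"twist":0},{"fingers":0.1,"x":0,"y":-0.99,"z":-1.63,"twist":0},{"fingers":0.1,"x":0,"y":-1.06,"z":-1.89,"twist":0},{"fingers":0.1,"x":0,"y":-1.1,"z":-2.16,"twist":0},{"fingers":0.1,"x":0,"y":-1.13,"z":-2.44,"twist":0},{"fingers":0.1,"x":0,"y":-1.14,"z":-2.62,"twist":0},{"fingers":0.1,"x":0,"y":-1.14,"z":-2.81,"twist":0},{"fingers":0.1,"x":0,"y":-1.13,"z":-2.92,"twist":0},{"fingers":0.1,"x":0,"y":-1.13,"z":-2.92,"twist":0},{"fingers":0.1,"x":0,"y":-1.13,"z":-2.92,"twist":0},{"fingers":0.1,"x":0,"y":-1.13,"z":-2.92,"twist":0}]' 40
python3 - <<'E'
from h import *
save('wrist','w11');save('scene','s11');save('top','t11')
cv2.imwrite('pics/c11.png',np.hstack([cv2.resize(cv2.imread('pics/s11.png')[110:260,200:380],(400,320),interpolation=cv2.INTER_CUBIC),cv2.resize(cv2.imread('pics/w11.png'),(400,320))]))
s=telemetry.get_state();print(s['position'],s['ft_force'],s['grip_width'])
T=R.from_rotvec(s['tool_rot']).as_matrix();ey=-T[:2,2];ex=T[:2,1]
h0=np.array([.59889,-.02718])+.045*ex+.140*ey
r=s['position'][:2]-h0;v=np.array([r@ex,r@ey]);print('r',np.hypot(*v),'theta',np.arctan2(-45e-3*1,-.14)*0+(np.arctan2(-.14,-.045)-np.arctan2(v[1],v[0]))%(2*np.pi))
# gate angle from lugs / spigot arm: blue frame pts
im=load('w11');h=cv2.cvtColor(im['pixels'],cv2.COLOR_RGB2HSV).astype(int);P=cloud(im)
m=(h[...,0]>102)&(h[...,0]<125)&(h[...,1]>130)&(P[...,2]>.112)&(P[...,2]<.123)
q=P[m][:,:2].astype(np.float32)
vx,vy,_,_=cv2.fitLine(q,cv2.DIST_HUBER,0,.01,.01).ravel();d=np.array([vx,vy]);d=d if d@ex<0 else -d
print('panel n',len(q),'angle',np.arctan2(-(d@ex),-(d@ey)))
E
```

```text
time: 19.4
position: [0.4696, 0.1, 0.1513]
tool_rot: [1.063, 1.294, -1.066]
ft_force: [-1.0, -2.5, 9.9]
grip_width: 0.281
[0.46961051 0.09997275 0.15127259] [-0.63002238 -2.45094777 10.17333371] 0.28493101014563027
r 0.14762775199074807 theta 1.325644504979322
panel n 3176 angle 1.3060603675877944
```

View pics/c11.png

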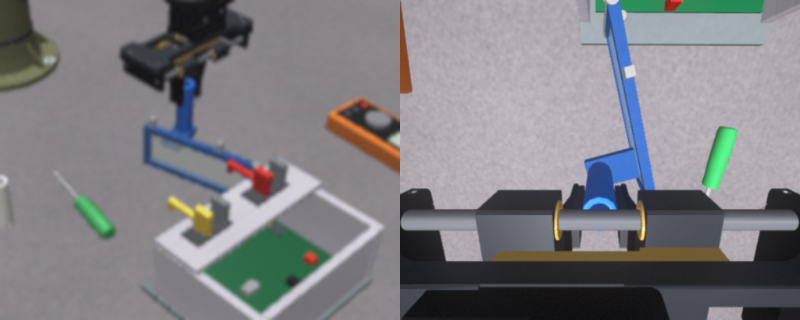

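The gate measures about 1.31 rad by both the arc (1.326) and the panel line (1.306), held by the sleeve with the fingers well above the gate. I'll let it settle, then check the sleeve's tilt and height and the catches.

```bash
python3 -m creep '[{"fingers":0.1,"x":0,"y":0,"z":0,"twist":0},{"fingers":0.1,"x":0,"y":0,"z":0,"twist":0},{"fingers":0.1,"x":0,"y":0,"z":0,"twist":0},{"fingers":0.1,"x":0,"y":0,"z":0,"twist":0},{"fingers":0.1,"x":0,"y":0,"z":0,"twist":0},{"fingers":0.1,"x":0,"y":0,"z":0,"twist":0}]' 40
python3 - <<'E'
from h import *
im=save('wrist','w12');t=save('scene','s12')
s=telemetry.get_state();T=R.from_rotvec(s['tool_rot']).as_matrix();print(s['position'],s['ft_force'],s['qd'].round(3).max())
h=cv2.cvtColor(im['pixels'],cv2.COLOR_RGB2HSV).astype(int);P=cloud(im)
m=(h[...,0]>102)&(h[...,0]<125)&(h[...,1]>130);m[:180]=0;m[290:]=0;m[:,:225]=0;m[:,285:]=0
q=(P[m]-s['position'])@T
for a in np.arange(-.03,.06,.01):
    b=q[(q[:,0]>a)&(q[:,0]<a+.01)&(abs(q[:,2])<.013)&(q[:,1]<.013)]
    if len(b):print(a.round(3),len(b),np.percentile(b[:,1],[50,97]).round(4),np.percentile(b[:,2],[2,98]).round(4))
h=cv2.cvtColor(t['pixels'],cv2.COLOR_RGB2HSV).astype(int);P=cloud(t);ey=-T[:,2]
near=(P[...,0]>.62)&(P[...,0]<.75)&(P[...,1]>-.1)&(P[...,1]<.2)&(P[...,2]>.15)
for n,mm in {'red':(h[...,1]>140)&((h[...,0]<8)|(h[...,0]>172)),'yel':(h[...,1]>140)&(h[...,0]>20)&(h[...,0]<35)}.items(): print(n,(P[near&mm]@ey).mean().round(4))
k,l,st,c=cv2.connectedComponentsWithStats((near&(h[...,1]<70)).astype(np.uint8))
for i in range(1,k):
    if st[i,4]>15: print('post',(P[l==i]@ey).mean().round(4))
E
```

```text
time: 20.05
position: [0.4697, 0.0999, 0.1513]
tool_rot: [1.064, 1.293, -1.066]
ft_force: [-1.2, -2.8, 10.2]
grip_width: 0.282
[0.46964137 0.0999377  0.15127114] [-0.9145219  -2.35545457  9.48991635] 0.001
-0.03 445 [0.0101 0.0128] [-0.0112  0.0116]
-0.02 259 [0.0111 0.0129] [-0.0117  0.0123]
-0.01 305 [0.0094 0.0128] [-0.0111  0.0121]
0.0 217 [0.011  0.0129] [-0.0108  0.0115]
0.01 142 [0.0114 0.0128] [-0.0106  0.0118]
0.02 132 [0.0113 0.0129] [-0.0105  0.0123]
0.03 111 [0.0113 0.0129] [-0.0105  0.0123]
0.04 99 [0.0112 0.0128] [-0.011   0.0121]
0.05 181 [0.011  0.0129] [-0.0126  0.0127]
red -0.0496
yel -0.1602
post -0.0185
post -0.1281
```

The arm is still, the sleeve is upright with its height unchanged, and both catches are in. Handing in.

```bash
python3 -c "
from bench import workorder,telemetry
print(workorder.close_job()); s=telemetry.get_state(); print(s['position'],s['ft_force'],s['grip_width'])"
```

```text
the job is handed in; nothing more can be done
None
the job is handed in; nothing more can be done
```

I put the blue sleeve on the spigot, squeezed the red catch and then the yellow one, and swung the gate by the sleeve. I handed the job in at about 20 s with the gate still held open; no verdict is reported.

Last checks:
- **Gate:** 1.31–1.33 rad by two estimates, 1.306 from the panel line and 1.326 from the swing arc. The arm was still, with a spring load of about 2.5 N sideways.
- **Sleeve:** home and upright. Its gripping height was unchanged at 0.151 m, and there was about 10 N between it and the shoulder.
- **Catches:** each closed to 39.8 mm between the fingers against 40 mm when fully in. A coarser look through the scene camera at the end put buttons and posts 31–32 mm apart, where 30 mm is in and 42 mm is out.
- **Contact and bystanders:** the fingertips stayed above the gate and its lugs. I saw nothing move the multimeter, screwdriver or jar, but I did not measure their final positions.

One measurement disagreed: a rough sleeve-ring reading in the wrist view differed from the spigot estimate by about 4 mm. I put that down to the colour mask catching the bore wall. The sleeve slid on freely, and its top measured 0.181 m against the 0.180 m expected when home.

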